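# Set the bead depth on the tinsmith's beading machine

## Robot

A 6-joint arm with a two-finger parallel gripper is mounted at the origin on the work surface. World frame = base frame: x ahead of the robot, y to its left, z up, the work surface at z = 0. Lengths are in m, angles in rad, forces in N, time in s.
With the tool pointing down it reaches from about 0.35 to 0.85 m from the base axis. Payload 8.1 kg.
Tool frame: the origin (TCP) lies at the centre of the arm's flange, where the gripper is bolted on; the fingertips stand 186 mm ahead of it and the grasp point (between the pads) lies 167 mm ahead of it; z points along the fingers, y is the line along which they close (so a half turn about z gives the same grasp; the last joint's range is limited). The gripper opens to 93 mm and grips with 3 to 60 N. Pads are 15 mm wide; open, the fingers measure 128 mm over their backs; the gripper's body (75 mm by 188 mm) begins 65 mm behind the grasp point.
Start: joints at [1.228, 0.13, 1.488, -0, 1.523, -0.085], TCP at [0.153, 0.58, 0.405] pointing down, gripper open.
Joint ranges: [-2.96, 2.96], [-0.89, 2.26], [0.02, 2.5], [-1.34, 4.48], [0, 2.73], [-2.66, 2.66]. Speed limits (rad/s): [2.39, 2.39, 2.79, 3.14, 3.14, 3.14].

## Interface

Orientations are given as a rotation vector (axis times angle).
In Python, from plant import read_state, read_camera, camera_params, robot gives the robot as it stands.
- The arm moves only by the tool carry_out, never from a script. Its argument "targets" is a list of rows, each an object of numbers: "hand": the opening in per cent of the stroke, from 0 (shut) to 100 (fully open); "x", "y", "z": the shift along the tool's x, y, z in m; "ax", "ay", "az": the turn, a rotation vector about the tool's x, y, z in rad. In form: [{"hand": .., "x": .., "y": .., "z": .., "ax": .., "ay": .., "az": ..}, ...]. A call has 1 to 8 rows; each row is the pose to reach, as a shift and turn from the pose commanded when the call began, along the tool's axes at that moment; what a row does not reach only later rows make up. A row lasts 1/8 s, in which the tool goes at most 62.5 mm and 10.7 degrees, less where a joint would pass 70% of its speed; a pose out of reach is approached as far as the arm can. A call with a gripper value outside its range is refused whole. The fingers move at their own pace and stop on an object; "newtons" is the grip in N (left out, the last holds). Time passes only in rows, so rows that repeat a pose let the fingers close. It gives the time, the measured TCP pose, the force, the opening and the grip force at its end, in the units of the state.
- read_state(): the state, without advancing time (a new reading comes with each control period).
- read_camera(name): name is "side" or "top"; returns (picture, depth): 420x560x3 uint8, blue, green, red; 420x560 float32, m along the optical axis (not along the pixel's ray), 0 where there is no reading.
- camera_params(name): a dict with "fx", "fy", "cx", "cy" (pixels), "k1" (the pictures are not rectified: a ray, as slopes to the right and down, at radius r is drawn at 1 + k1 r^2 times it, then the intrinsics apply), "position" and "rotation" of the camera in the world. Camera axes: x right, y up, looking along -z (the intrinsics and any distortion apply to the point x, -y, -z); pixel columns grow to the right and rows downward; lengths in m; the calibration is good to about 2 mm. A picture is of the moment at which its call begins. camera_params takes no time and is no camera call.
- robot.close_job(): hands the job in; it is judged then, once.
The state is a dict: "t": time; "q": joint angles; "dq": joint speeds; "joint_torque": joint torques, N m; "tool_pos": TCP position; "orientation": TCP orientation; "force": force on the tool from outside, world axes, zero at the start; "wrist_torque": the same for the moment, N m; "opening": finger opening in m; "gripper_force": force on a finger pad.
Only numpy, scipy, OpenCV 4.12 (cv2) and the standard library are available. Lean on these libraries where they do the work, as an engineer would, in place of code of your own. Each camera call takes 0.05 s, during which the arm holds its last target. There are 200 camera calls.

## Task

On the beading machine, wind the bar handle clockwise (seen from above) until the sprung pawl has dropped in behind the tooth that carries the raised setting dog, and leave the wheel resting on that tooth, not on the one before or after. It takes more than one twist of the hand: partway, let the pawl hold the wheel, take your hand right off, and take a fresh grip. Leave the other things on the bench where they are.

Things in the scene. Friction and masses are not known exactly. Their poses are not given: they have to be found in the camera images.
- machine: bench beading machine (jenny), dark cast iron, 140 x 300 mm foot bolted down, 300 mm high. Origin on the bench right under the axis of the depth wheel; z up; the two shafts run along its y, the steel beading rolls overhang at -y, gears and crank stand at +y. The bridge under the wheel is 70 mm wide (x), its top 222 mm high. Fixed.
- bar_grip (a point): centre of the steel bar handle, on the wheel's upright axis, 282 mm above the bench: the place to grip. Its x axis runs along the bar, z up; it turns with the wheel. The bar is 84 mm long (x), 18 wide (y), 28 high (underside 266, top 294 mm above the bench) on a hub 28 mm across; both ends are alike. 24 mm are free between bar and wheel.
- wheel_top (a point): centre of the upper face of the brass ratchet wheel under the bar, on the axis, 242 mm above the bench; turns with the bar, same axes. The wheel is 12 mm thick, 100 mm across the tooth tips, 82 at the roots, with 12 teeth, one every 30 degrees (0.5236 rad).
- knob (a joint): turn of bar and wheel, rad, growing clockwise from above. The pawl holds it at multiples of 0.5236; 0, 0.5236 or 1.047 at the start. The tooth with the dog is caught at 4.712 (9 x 0.5236). A spring (0.03 N m at 0, 0.09 at 4.712) turns it back: let go, it runs back in under 1 s to the last tooth clicked and no farther. A tooth clicks within 0.1 past its holding place. End stop 5.9.
- dog_end (a point): outer end, upper edge, of the setting dog: a dark iron block 26 mm long (radial), 12 wide, 10 high (242 to 252 mm above the bench), screwed on the wheel square to the bar, this point 44 mm from the axis. It stands on the chosen tooth, whose steep side lies 8 degrees counter-clockwise of its middle. When that tooth is caught this point is 9 mm from pawl_nose, seen from above.
- pawl (a joint): swing of the pawl, rad: 0 when it has dropped fully in behind a tooth, growing to about 0.15 as a tooth passes under its nose.
- pawl_nose (a point): top of the nose of the sprung steel pawl, an arm about 55 mm long on the bridge at the +y side of the wheel (machine frame), nose on the rim, 45 mm from the axis when dropped in; it lies level with the wheel, 230 to 242 mm above the bench, its pivot pin reaching up to 254 mm.
- hammer: bystander: bouge hammer, wooden handle and iron head, 260 mm long along its x (head at +x), origin under its middle.
- scriber: bystander: brass scriber, 140 mm long along its x, 8 mm thick, origin under its middle.
- kettle: bystander: dented copper kettle, 152 mm across, 175 mm high over its iron bail, spout to its -x; origin under the centre.
- block: bystander: round steel block, 84 mm across, 45 mm high, origin under its centre.
- mallet: bystander: wooden mallet, 220 mm long along its x, head (60 mm thick, 110 mm long across) at +x; origin under its middle.
- cup: bystander: open copper cup, 84 mm across, 60 mm high, with a brass ear handle out to 68 mm at its +x; origin under its centre.
- spare_roll: bystander: spare steel beading roll standing on end, 56 mm across, 42 mm high; origin under its centre.
- collar: bystander: flared copper jug collar (open ring), 104 mm across below, 120 mm at the rim, 30 mm high; origin under its centre.

How it is judged:
On the way:
1. Partway round, the wheel rests on the pawl, beyond its starting tooth and short of the chosen one, with the fingers off the machine (value of joint knob between 1.45 and 4.35 rad and value of joint pawl below 0.06 rad and contact force between the fingers and machine below 0.1 N), for 0.2 s.
At the end, for the whole second after the job is handed in: The wheel rests on the tooth with the setting dog (wheel angle 4.712 rad, within 0.08), the pawl fully dropped in behind it (within 0.06 rad of home), at rest and let go (value of joint knob between 4.63 and 4.8 rad and value of joint pawl below 0.06 rad and velocity of joint knob between -0.05 and 0.05 rad/s); the robot touches nothing.
It fails at once if one of the other things on the bench is pushed more than 30 mm from its place (distance of any of hammer, scriber, kettle, block, mallet, cup, spare_roll, collar from where it was at the start of the episode above 0.03 m).
It also fails if it takes over 72 s, if anything falls off the work surface, if the arm or the gripper's body presses on something with over 40 N, if the wrist force passes 120 N, or if a joint passes its speed limit or range.

## Working session

There is one attempt and no reset: what is moved stays moved. The work goes in short steps, Python scripts to look and compute and a tool call to move; the robot and the scene stay as the last step left them, time stands still between calls to the robot, and variables do not carry over. Pictures are saved under pics/ and viewed, at most 10 in all, crops included, and the job is handed in when it is done.

Besides the shell and the picture viewer there is one more tool, called after "Call:" by a JSON object that holds its "name" and its "arguments", one argument or row to a line. carry_out: Moves the arm, as the interface text tells. Its arguments: {"type":"object","properties":{"targets":{"type":"array","items":{"type":"object","properties":{"hand":{"type":"number"},"x":{"type":"number"},"y":{"type":"number"},"z":{"type":"number"},"ax":{"type":"number"},"ay":{"type":"number"},"az":{"type":"number"}}}},"newtons":{"type":"number"}},"required":["targets"]}

```bash
mkdir -p pics; ls; python3 - <<'E'
from plant import *
import cv2,numpy as np
print(read_state())
for n in("top","side"):
    p,d=read_camera(n); cv2.imwrite(f"pics/{n}0.png",p); np.save(f"{n}0.npy",d)
    print(n,camera_params(n))
E
```

```text
pics
{'t': 0.0, 'q': array([ 1.22761389e+00,  1.31176629e-01,  1.48927682e+00, -2.72984613e-05,
        1.52302037e+00, -8.54208161e-02]), 'dq': array([-6.79694488e-05,  8.35446965e-04, -2.24733779e-03,  1.68013102e-03,
       -9.33202827e-04, -1.14053939e-04]), 'joint_torque': array([ 1.32879359e-03, -5.59842038e+01, -4.91760206e+01,  7.70478998e-02,
        3.51450022e-02, -9.83031282e-05]), 'tool_pos': array([0.15286715, 0.57995946, 0.40367925]), 'orientation': array([-4.03720807e-01, -3.11516604e+00,  2.89609094e-03]), 'force': array([-0.17988421, -0.01011677, -0.43445272]), 'wrist_torque': array([ 0.05358871, -0.03007412,  0.01918456]), 'gripper_force': 0.0, 'opening': 0.09296259628156954}
top {'fx': 397.99161689975466, 'fy': 397.99161689975466, 'cx': 285.58250684299713, 'cy': 210.58003495127366, 'k1': -0.026973996749345773, 'position': array([ 0.48735602, -0.00422578,  1.26721186]), 'rotation': array([ 0.08618802, -0.06000383, -1.56598877])}
side {'fx': 402.55800880189685, 'fy': 402.55800880189685, 'cx': 273.43975290431734, 'cy': 215.89006835314672, 'k1': -0.10695012555762311, 'position': array([ 0.1987568 , -0.69980193,  0.84264207]), 'rotation': array([ 0.85899523, -0.22121456, -0.49321232])}
```

View pics/top0.png

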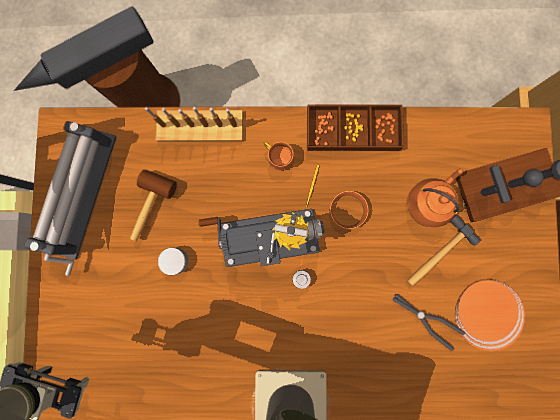

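View pics/side0.png

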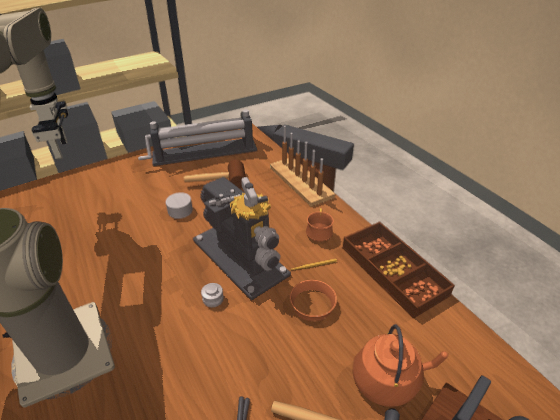

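The top view shows the machine with its brass wheel at about (291,230), the light bar running across it and the rolls to the right (-y). Next I'll measure the wheel and bar.

```bash
cat > h.py <<'E'
from plant import *
import cv2,numpy as np
from scipy.spatial.transform import Rotation as R
def ray(n,uv):
    c=camera_params(n); K=np.array([[c['fx'],0,c['cx']],[0,c['fy'],c['cy']],[0,0,1]])
    s=cv2.undistortPoints(np.array(uv,float).reshape(-1,1,2),K,np.array([c['k1'],0,0,0,0.]))[:,0]
    Rm=R.from_rotvec(c['rotation']).as_matrix()
    return c['position'],np.c_[s[:,0],-s[:,1],-np.ones(len(s))]@Rm.T
def onplane(n,uv,z):
    p,d=ray(n,uv); return (p+d*((z-p[2])/d[:,2])[:,None])
def proj(n,P):
    c=camera_params(n); Rm=R.from_rotvec(c['rotation']).as_matrix()
    q=(np.atleast_2d(P)-c['position'])@Rm; s=np.c_[q[:,0],-q[:,1]]/-q[:,2:]
    s=s*(1+c['k1']*(s**2).sum(1,keepdims=True)); return s*c['fx']+[c['cx'],c['cy']]
def cloud(n,d,box):
    u0,v0,u1,v1=box; uu,vv=np.meshgrid(np.arange(u0,u1),np.arange(v0,v1))
    p,r=ray(n,np.c_[uu.ravel(),vv.ravel()]); return np.c_[uu.ravel(),vv.ravel()],p+r*d[vv,uu].ravel()[:,None]
E
python3 - <<'E'
from h import *
d=np.load('top0.npy');p=cv2.imread('pics/top0.png')
hsv=cv2.cvtColor(p,cv2.COLOR_BGR2HSV)
uv,P=cloud('top',d,(250,190,335,275))
h=hsv[uv[:,1],uv[:,0]]
brass=(h[:,0]>20)&(h[:,0]<32)&(h[:,1]>120)&(P[:,2]>.2)
W=onplane('top',uv[brass],.242); print('brass',brass.sum(),np.median(P[brass,2]),W.min(0),W.max(0))
(c,r)=cv2.minEnclosingCircle(W[:,:2].astype(np.float32)); print('circle',c,r)
top=(P[:,2]>.275)
print('z hist',np.histogram(P[:,2],np.arange(.2,.32,.01)))
B=onplane('top',uv[top],.294)
b=B[np.hypot(*(B[:,:2]-c).T)<.06]; print('bar n',len(b),cv2.minAreaRect(b[:,:2].astype(np.float32)),b.mean(0))
# base foot: dark pixels low
f=cv2.resize(p[190:275,210:335],None,fx=6,fy=6,interpolation=cv2.INTER_CUBIC); cv2.imwrite('pics/crop.png',f)
E
```

```text
brass 432 0.24200127140357897 [ 0.48413965 -0.04226618  0.242     ] [0.5794367  0.04790975 0.242     ]
circle (0.5318584442138672, 0.001092906459234655) 0.047901395708322525
z hist (array([ 19,  69, 549, 406, 597,  55,  16,   3,  16, 229,   6]), array([0.2 , 0.21, 0.22, 0.23, 0.24, 0.25, 0.26, 0.27, 0.28, 0.29, 0.3 ,
       0.31]))
bar n 258 ((0.5304567217826843, 0.003599315881729126), (0.04428984597325325, 0.08629146218299866), 11.154712677001953) [5.30672596e-01 3.23362035e-05 2.94000000e-01]
```

View pics/crop.png

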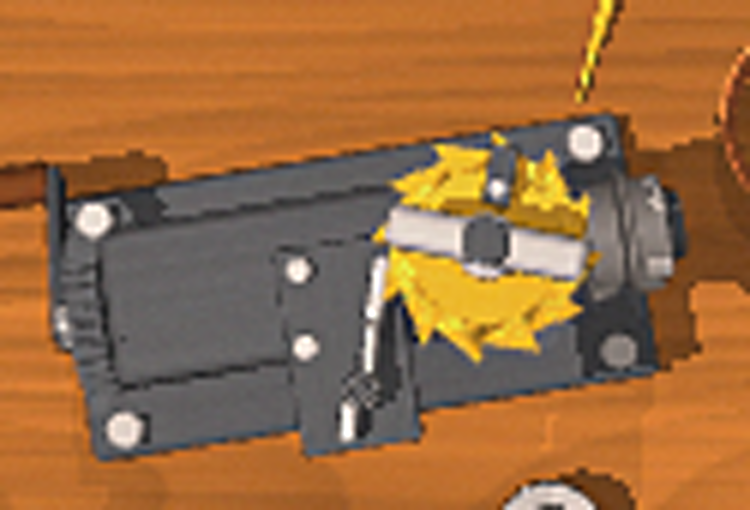

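The crop shows the bar from (385,225) to (585,258), hub (487,243), dog pointing up at (500,150) and pawl nose near (382,262), pivot (358,388). Now the angles.

```bash
python3 - <<'E'
from h import *
d=np.load('top0.npy');p=cv2.imread('pics/top0.png')
uv,P=cloud('top',d,(250,190,335,275))
g=p[uv[:,1],uv[:,0]].astype(int); sat=g.max(1)-g.min(1); br=g.mean(1)
t=(P[:,2]>.288)&(P[:,2]<.3)&(np.hypot(P[:,0]-.531,P[:,1])<.05)
B=onplane('top',uv[t],.294)[:,:2]; r=cv2.minAreaRect(B.astype(np.float32)); m=B.mean(0)
w,v=np.linalg.eigh(np.cov((B-m).T)); a=v[:,1]; print('bar',t.sum(),r,m,np.degrees(np.arctan2(a[1],a[0]))%180)
cc=np.array(r[0])
dg=(P[:,2]>.247)&(P[:,2]<.256)&(np.hypot(P[:,0]-.531,P[:,1])<.055)
D=onplane('top',uv[dg],.252)[:,:2]; print('dog?');
for q,b,s in zip(D,br[dg],sat[dg]): print(np.round(q-m,3),int(b),int(s),end=' ')
# pawl & foot corners
print()
nose=onplane('top',[[210+382/6,190+262/6],[210+378/6,190+270/6],[210+357/6,190+388/6]],.242)[:,:2]
print('nose',nose-m,np.degrees(np.arctan2(*(nose-m).T[::-1])))
f=onplane('top',np.array([[75,202],[618,115],[657,370],[100,458]])/6+[210,190],.012)
print('foot',f)
print('screws',onplane('top',np.array([[93,218],[585,142],[124,428],[620,352]])/6+[210,190],.02)-np.r_[m,0])
E
```

```text
bar 241 ((0.5312970280647278, -9.098649024963379e-05), (0.08293941617012024, 0.018223876133561134), 78.90824890136719) [ 5.30954676e-01 -4.55668931e-04] 78.84768675461699
dog?
[ 0.042 -0.003] 95 9 [ 0.042 -0.006] 125 11 [ 0.042 -0.008] 93 34 [ 0.042 -0.011] 66 2 [ 0.04  -0.003] 98 6 [ 0.04  -0.006] 93 10 [ 0.04  -0.008] 95 4 [ 0.04  -0.011] 105 8 [ 0.037 -0.001] 100 100 [ 0.037 -0.003] 95 10 [ 0.037 -0.006] 95 2 [ 0.037 -0.008] 98 4 [ 0.037 -0.011] 100 13 [ 0.035 -0.001] 81 25 [ 0.035 -0.003] 91 10 [ 0.035 -0.006] 94 0 [ 0.035 -0.008] 99 4 [ 0.035 -0.011] 91 22 [ 0.032 -0.001] 103 10 [ 0.032 -0.003] 92 10 [ 0.032 -0.006] 91 3 [ 0.032 -0.008] 100 6 [ 0.032 -0.011] 79 7 [ 0.03  -0.001] 98 9 [ 0.03  -0.003] 78 10 [ 0.03  -0.006] 83 4 [ 0.03  -0.008] 91 8 [ 0.03  -0.011] 64 9 [ 0.027 -0.001] 124 9 [ 0.027 -0.006] 193 22 [ 0.027 -0.008] 107 9 [ 0.024 -0.001] 162 9 [ 0.024 -0.003] 243 21 [ 0.025 -0.006] 247 16 [ 0.025 -0.008] 144 7 [0.022 0.002] 105 53 [ 0.022 -0.001] 89 15 [ 0.022 -0.003] 206 19 [ 0.022 -0.008] 93 14 [0.019 0.002] 74 62 [ 0.019 -0.001] 54 21 [ 0.019 -0.003] 103 13 [ 0.019 -0.006] 99 15 [ 0.019 -0.008] 87 29 [0.014 0.015] 85 112 [ 0.012 -0.041] 110 126 
nose [[-0.00767049  0.04398153]
 [-0.01110659  0.045675  ]
 [-0.06150485  0.05429675]] [ 99.89302125 103.66710282 138.5617959 ]
foot [[ 0.56235162  0.21672605  0.012     ]
 [ 0.60928743 -0.06981351  0.012     ]
 [ 0.47548574 -0.08991915  0.012     ]
 [ 0.42831895  0.20113602  0.012     ]]
screws [[ 0.02255243  0.20613871  0.02      ]
 [ 0.06329902 -0.05163725  0.02      ]
 [-0.08669888  0.1880176   0.02      ]
 [-0.04616176 -0.06973947  0.02      ]]
```

```bash
cat >> h.py <<'E'
def goto(x,y,z,psi):  # tool-down pose with tool x heading psi (deg) -> row values from current pose
    s=read_state(); R0=R.from_rotvec(s['orientation'])
    p=np.radians(psi); Rt=R.from_matrix(np.array([[np.cos(p),np.sin(p),0],[np.sin(p),-np.cos(p),0],[0,0,-1]]))
    print('t',s['t'],'pos',s['tool_pos'].round(4),'q',s['q'].round(3),'open',s['opening'],'f',s['force'].round(1))
    print('shift',(R0.inv().apply(np.array([x,y,z])-s['tool_pos'])).round(4),'turn',(R0.inv()*Rt).as_rotvec().round(4))
E
python3 - <<'E'
from h import *
goto(.531,-.0005,.53,79)
c=np.array([.531,-.0005])
for a in (85,90.5,95,100,105,120):
    q=np.radians(a); print(a,(proj('top',np.r_[c+.045*np.array([np.cos(q),np.sin(q)]),.242])-[210,190])*6)
p=cv2.imread('pics/side0.png'); u=proj('side',np.r_[c,.26])[0].astype(int); print(u)
cv2.imwrite('pics/sc.png',cv2.resize(p[u[1]-40:u[1]+40,u[0]-50:u[0]+50],None,fx=7,fy=7,interpolation=cv2.INTER_CUBIC))
E
```

```text
t 0.1 pos [0.1529 0.58   0.4038] q [ 1.228  0.131  1.489  0.     1.523 -0.085] open 0.09268568799203808 f [-0.6 -0.9 -0.6]
shift [-0.5136 -0.4651 -0.1255] turn [-1.500e-03  1.200e-03  1.505e+00]
85 [[380.32213291 234.88122311]]
90.5 [[379.85666564 244.92499111]]
95 [[380.19302873 253.14876471]]
100 [[381.32204305 262.22678688]]
105 [[383.23844124 271.17533777]]
120 [[393.54466044 296.56842053]]
[249 197]
```

View pics/sc.png

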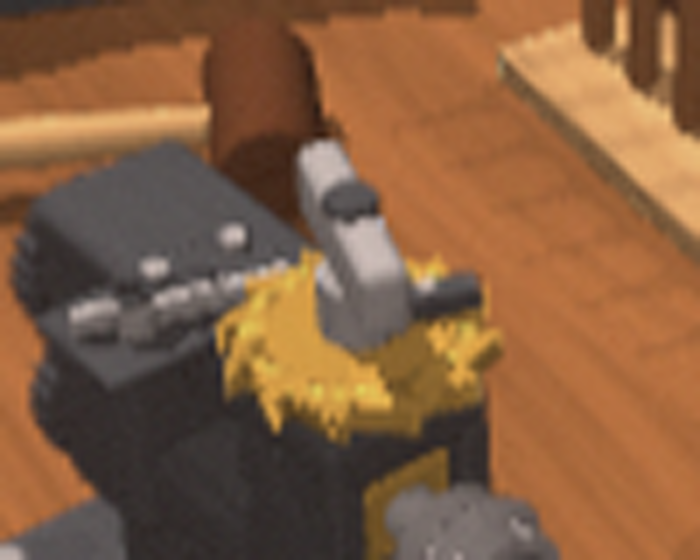

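The side view shows the bar over the wheel, the dog pointing away at (450,290), and the pawl arm running up to the rim and under the bar's far end, with the nose hidden. It is consistent with knob ≈ 0. I'll recheck after the first twist. Moving over the bar now.

Call:
{"name": "carry_out", "arguments": {
  "targets": [
    {"hand": 60,"x": 0,"y": 0,"z": -0.06,"az": 0},
    {"hand": 60,"x": 0,"y": 0,"z": -0.125,"az": 0.1},
    {"hand": 60,"x": -0.5136,"y": -0.4651,"z": -0.1255,"az": 1.505},
    {"hand": 60,"x": -0.5136,"y": -0.4651,"z": -0.1255,"az": 1.505},
    {"hand": 60,"x": -0.5136,"y": -0.4651,"z": -0.1255,"az": 1.505},
    {"hand": 60,"x": -0.5136,"y": -0.4651,"z": -0.1255,"az": 1.505},
    {"hand": 60,"x": -0.5136,"y": -0.4651,"z": -0.1255,"az": 1.505},
    {"hand": 60,"x": -0.5136,"y": -0.4651,"z": -0.1255,"az": 1.505}
  ]
}}

```text
schema error: expected keys hand, x, y, z, ax, ay, az
```

```bash
python3 -c "
from h import *
goto(.531,-.0005,.53,79)"
```

```text
t 0.1 pos [0.1529 0.58   0.4038] q [ 1.228  0.131  1.489  0.     1.523 -0.085] open 0.09268568799203808 f [-0.6 -0.9 -0.6]
shift [-0.5136 -0.4651 -0.1255] turn [-1.500e-03  1.200e-03  1.505e+00]
```

Call:
{"name": "carry_out", "arguments": {
  "targets": [
    {"hand": 60,"x": 0,"y": 0,"z": -0.06,"ax": 0,"ay": 0,"az": 0},
    {"hand": 60,"x": 0,"y": 0,"z": -0.125,"ax": 0,"ay": 0,"az": 0.1},
    {"hand": 60,"x": -0.513,"y": -0.465,"z": -0.125,"ax": 0,"ay": 0,"az": 1.505},
    {"hand": 60,"x": -0.513,"y": -0.465,"z": -0.125,"ax": 0,"ay": 0,"az": 1.505},
    {"hand": 60,"x": -0.513,"y": -0.465,"z": -0.125,"ax": 0,"ay": 0,"az": 1.505},
    {"hand": 60,"x": -0.513,"y": -0.465,"z": -0.125,"ax": 0,"ay": 0,"az": 1.505},
    {"hand": 60,"x": -0.513,"y": -0.465,"z": -0.125,"ax": 0,"ay": 0,"az": 1.505},
    {"hand": 60,"x": -0.513,"y": -0.465,"z": -0.125,"ax": 0,"ay": 0,"az": 1.505}
  ]
}}

```text
t: 1.1
tool_pos: [0.3579, 0.264, 0.5283]
orientation: [-2.128, -2.311, 0.0]
force: [0.3, -0.3, -0.1]
opening: 0.0559
gripper_force: 0.0
```

```bash
python3 -c "
from h import *
goto(.531,-.0005,.53,79)"
```

```text
t 1.1 pos [0.3579 0.264  0.5283] q [ 0.52  -0.31   1.68  -0.     1.772  0.438] open 0.055947894402876425 f [ 0.3 -0.3 -0.1]
shift [-0.2778  0.1508 -0.0017] turn [-1.000e-04  0.000e+00  2.741e-01]
```

Call:
{"name": "carry_out", "arguments": {
  "targets": [
    {"hand": 60,"x": -0.278,"y": 0.151,"z": 0,"ax": 0,"ay": 0,"az": 0.274},
    {"hand": 60,"x": -0.278,"y": 0.151,"z": 0,"ax": 0,"ay": 0,"az": 0.274},
    {"hand": 60,"x": -0.278,"y": 0.151,"z": 0,"ax": 0,"ay": 0,"az": 0.274},
    {"hand": 60,"x": -0.278,"y": 0.151,"z": 0,"ax": 0,"ay": 0,"az": 0.274},
    {"hand": 60,"x": -0.278,"y": 0.151,"z": 0,"ax": 0,"ay": 0,"az": 0.274},
    {"hand": 60,"x": -0.278,"y": 0.151,"z": 0,"ax": 0,"ay": 0,"az": 0.274},
    {"hand": 60,"x": -0.278,"y": 0.151,"z": 0,"ax": 0,"ay": 0,"az": 0.274},
    {"hand": 60,"x": -0.278,"y": 0.151,"z": 0,"ax": 0,"ay": 0,"az": 0.274}
  ]
}}

```text
t: 2.1
tool_pos: [0.5318, 0.0033, 0.5288]
orientation: [-2.416, -2.007, -0.0]
force: [0.2, 0.1, 1.0]
opening: 0.056
gripper_force: 0.0
```

```bash
python3 -c "
from h import *
goto(.531,-.0005,.453,79)"
```

```text
t 2.1 pos [0.5318 0.0033 0.5288] q [-0.09  -0.072  1.471  0.     1.742  0.094] open 0.05597833211265694 f [0.2 0.1 1. ]
shift [-0.004  -0.0001  0.0758] turn [ 0.0001 -0.0004  0.0075]
```

Call:
{"name": "carry_out", "arguments": {
  "targets": [
    {"hand": 60,"x": -0.004,"y": 0,"z": 0.03,"ax": 0,"ay": 0,"az": 0.0075},
    {"hand": 60,"x": -0.004,"y": 0,"z": 0.055,"ax": 0,"ay": 0,"az": 0.0075},
    {"hand": 60,"x": -0.004,"y": 0,"z": 0.07,"ax": 0,"ay": 0,"az": 0.0075},
    {"hand": 60,"x": -0.004,"y": 0,"z": 0.076,"ax": 0,"ay": 0,"az": 0.0075},
    {"hand": 60,"x": -0.004,"y": 0,"z": 0.076,"ax": 0,"ay": 0,"az": 0.0075}
  ]
}}

```text
t: 2.72
tool_pos: [0.5315, -0.0014, 0.4531]
orientation: [2.425, 1.997, 0.001]
force: [-0.4, 0.0, -0.6]
opening: 0.0558
gripper_force: 0.0
```

```bash
python3 -c "
from h import *
goto(.531,-.0005,.453,79)"
```

```text
t 2.725 pos [ 0.5315 -0.0014  0.4531] q [-0.099 -0.071  1.607  0.     1.606  0.094] open 0.055806325211626505 f [-0.4  0.  -0.6]
shift [ 0.0008 -0.0006  0.0001] turn [ 0.0005 -0.0001 -0.0009]
```

Close on the bar, 20 N.

Call:
{"name": "carry_out", "arguments": {
  "newtons": 20,
  "targets": [
    {"hand": 0,"x": 0,"y": 0,"z": 0,"ax": 0,"ay": 0,"az": 0},
    {"hand": 0,"x": 0,"y": 0,"z": 0,"ax": 0,"ay": 0,"az": 0},
    {"hand": 0,"x": 0,"y": 0,"z": 0,"ax": 0,"ay": 0,"az": 0},
    {"hand": 0,"x": 0,"y": 0,"z": 0,"ax": 0,"ay": 0,"az": 0},
    {"hand": 0,"x": 0,"y": 0,"z": 0,"ax": 0,"ay": 0,"az": 0},
    {"hand": 0,"x": 0,"y": 0,"z": 0,"ax": 0,"ay": 0,"az": 0}
  ]
}}

```text
t: 3.48
tool_pos: [0.5302, -0.0015, 0.4527]
orientation: [-2.423, -1.994, 0.005]
force: [-14.6, 1.4, 7.2]
opening: 0.0182
gripper_force: 20.0
```

Call:
{"name": "carry_out", "arguments": {
  "targets": [
    {"hand": 0,"x": 0,"y": -0.0013,"z": 0,"ax": 0,"ay": 0,"az": 0},
    {"hand": 0,"x": 0,"y": -0.0013,"z": 0,"ax": 0,"ay": 0,"az": 0.1},
    {"hand": 0,"x": 0,"y": -0.0013,"z": 0,"ax": 0,"ay": 0,"az": 0.25},
    {"hand": 0,"x": 0,"y": -0.0013,"z": 0,"ax": 0,"ay": 0,"az": 0.4},
    {"hand": 0,"x": 0,"y": -0.0013,"z": 0,"ax": 0,"ay": 0,"az": 0.55},
    {"hand": 0,"x": 0,"y": -0.0013,"z": 0,"ax": 0,"ay": 0,"az": 0.7},
    {"hand": 0,"x": 0,"y": -0.0013,"z": 0,"ax": 0,"ay": 0,"az": 0.85},
    {"hand": 0,"x": 0,"y": -0.0013,"z": 0,"ax": 0,"ay": 0,"az": 1.0}
  ]
}}

```text
t: 4.47
tool_pos: [0.529, -0.0008, 0.4527]
orientation: [-3.084, -0.582, 0.007]
force: [-12.9, 5.1, 6.8]
opening: 0.0182
gripper_force: 20.0
```

```bash
python3 -c "
from h import *
goto(.530,-.0005,.453,-50)
s=read_state();print(s['wrist_torque'],s['force'])"
```

```text
t 4.475 pos [ 0.529  -0.0008  0.4527] q [-9.900e-02 -7.500e-02  1.611e+00  1.000e-03  1.611e+00  1.099e+00] open 0.01820603371911249 f [-12.9   5.1   6.8]
shift [ 0.001   0.0001 -0.0003] turn [-7.0000e-04  5.2000e-03  1.2458e+00]
[0.87558441 2.25263077 0.04149849] [-12.89236998   5.11335627   6.84010694]
```

Call:
{"name": "carry_out", "arguments": {
  "targets": [
    {"hand": 0,"x": -0.0007,"y": -0.0009,"z": 0,"ax": 0,"ay": 0,"az": 0.15},
    {"hand": 0,"x": -0.0007,"y": -0.0009,"z": 0,"ax": 0,"ay": 0,"az": 0.3},
    {"hand": 0,"x": -0.0007,"y": -0.0009,"z": 0,"ax": 0,"ay": 0,"az": 0.45},
    {"hand": 0,"x": -0.0007,"y": -0.0009,"z": 0,"ax": 0,"ay": 0,"az": 0.6},
    {"hand": 0,"x": -0.0007,"y": -0.0009,"z": 0,"ax": 0,"ay": 0,"az": 0.75},
    {"hand": 0,"x": -0.0007,"y": -0.0009,"z": 0,"ax": 0,"ay": 0,"az": 0.9},
    {"hand": 0,"x": -0.0007,"y": -0.0009,"z": 0,"ax": 0,"ay": 0,"az": 1.05},
    {"hand": 0,"x": -0.0007,"y": -0.0009,"z": 0,"ax": 0,"ay": 0,"az": 1.2}
  ]
}}

```text
t: 5.48
tool_pos: [0.5288, 0.0006, 0.4527]
orientation: [-2.875, 1.26, 0.004]
force: [-5.0, 9.8, 3.0]
opening: 0.0177
gripper_force: 20.0
```

Call:
{"name": "carry_out", "arguments": {
  "targets": [
    {"hand": 0,"x": 0,"y": 0,"z": 0,"ax": 0,"ay": 0,"az": 0.03},
    {"hand": 0,"x": 0,"y": 0,"z": 0,"ax": 0,"ay": 0,"az": 0.03},
    {"hand": 60,"x": 0,"y": 0,"z": 0,"ax": 0,"ay": 0,"az": 0},
    {"hand": 60,"x": 0,"y": 0,"z": 0,"ax": 0,"ay": 0,"az": 0},
    {"hand": 60,"x": 0,"y": 0,"z": 0,"ax": 0,"ay": 0,"az": 0},
    {"hand": 60,"x": 0,"y": 0,"z": 0,"ax": 0,"ay": 0,"az": 0},
    {"hand": 60,"x": 0,"y": 0,"z": -0.04,"ax": 0,"ay": 0,"az": 0},
    {"hand": 60,"x": 0,"y": 0,"z": -0.09,"ax": 0,"ay": 0,"az": 0}
  ]
}}

```text
t: 6.48
tool_pos: [0.5291, -0.001, 0.5421]
orientation: [2.878, -1.256, -0.005]
force: [0.6, 0.5, 0.2]
opening: 0.0555
gripper_force: 0.0
```

Call:
{"name": "carry_out", "arguments": {
  "targets": [
    {"hand": 60,"x": -0.035,"y": 0.037,"z": 0,"ax": 0,"ay": 0,"az": -0.18},
    {"hand": 60,"x": -0.07,"y": 0.073,"z": 0,"ax": 0,"ay": 0,"az": -0.36},
    {"hand": 60,"x": -0.102,"y": 0.11,"z": 0,"ax": 0,"ay": 0,"az": -0.54},
    {"hand": 60,"x": -0.102,"y": 0.11,"z": 0,"ax": 0,"ay": 0,"az": -0.72},
    {"hand": 60,"x": -0.102,"y": 0.11,"z": 0,"ax": 0,"ay": 0,"az": -0.9},
    {"hand": 60,"x": -0.102,"y": 0.11,"z": 0,"ax": 0,"ay": 0,"az": -1.08},
    {"hand": 60,"x": -0.102,"y": 0.11,"z": 0,"ax": 0,"ay": 0,"az": -1.26},
    {"hand": 60,"x": -0.102,"y": 0.11,"z": 0,"ax": 0,"ay": 0,"az": -1.44}
  ]
}}

```text
t: 7.48
tool_pos: [0.3792, -0.0011, 0.5427]
orientation: [2.99, 0.963, 0.0]
force: [0.1, -1.1, 0.6]
opening: 0.0555
gripper_force: 0.0
```

```bash
cat > look.py <<'E'
from h import *
import sys
p,d=read_camera('top'); cv2.imwrite(f'pics/{sys.argv[1]}.png',p)
uv,P=cloud('top',d,(250,190,335,275)); c=np.array([.5305,-.0005])
rr=np.hypot(*(P[:,:2]-c).T)
t=(P[:,2]>.288)&(P[:,2]<.3)&(rr<.05)
B=onplane('top',uv[t],.294)[:,:2]; m=B.mean(0); w,v=np.linalg.eigh(np.cov((B-m).T)); a=v[:,1]
print('bar',t.sum(),cv2.minAreaRect(B.astype(np.float32))[:2],m,np.degrees(np.arctan2(a[1],a[0]))%180)
g=p[uv[:,1],uv[:,0]].astype(int); sat=g.max(1)-g.min(1)
k=(P[:,2]>.246)&(P[:,2]<.257)&(rr<.05)&(sat<60)
D=onplane('top',uv[k],.252)[:,:2]-c; print('dog',k.sum(),np.degrees(np.arctan2(*D.mean(0)[::-1])),'centre',D.mean(0))
f=cv2.resize(p[190:275,210:335],None,fx=6,fy=6,interpolation=cv2.INTER_CUBIC); cv2.imwrite(f'pics/{sys.argv[1]}c.png',f)
E
python3 look.py b; python3 -c "
from h import *
goto(.38,-.0005,.542,139)"
```

```text
bar 234 ((0.5309723019599915, 0.00040443427860736847), (0.018560241907835007, 0.0827050730586052)) [5.30688780e-01 1.85621087e-04] 147.6191332997009
dog 47 -121.8193504839958 centre [-0.01600016 -0.02578616]
t 7.525 pos [ 0.3792 -0.0011  0.5427] q [-0.138 -0.49   1.787 -0.     1.844  0.8  ] open 0.05551242349999489 f [-0.2  0.4 -0.3]
shift [0.001  0.     0.0007] turn [ 3.0000e-04  1.0000e-04 -1.7938e+00]
```

View pics/bc.png

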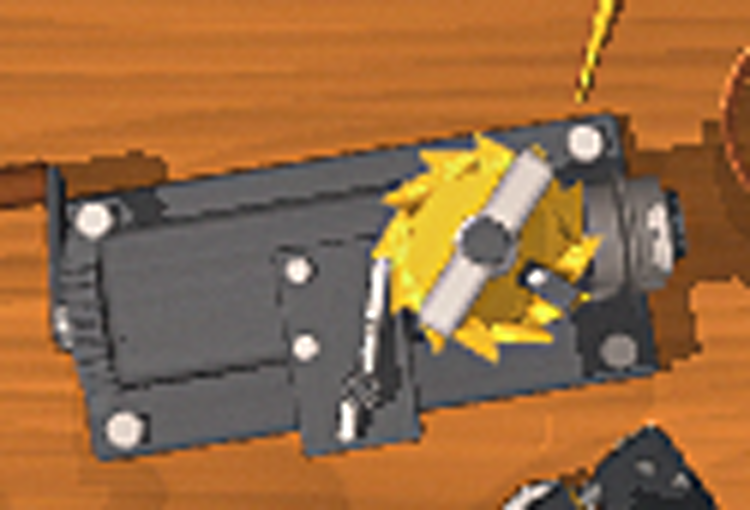

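The picture shows the dog at (555,285) lower right, the pawl dropped in at nose (382,262), and the hand clear. The wheel turned to dog −122°. The rest phase fits the nose at about 100°, so knob ≈ 2.09 and 150° remain, ending with the dog at about 88.5° and 9 mm from the nose. Before the move I'll check that it is at rest.

```bash
python3 look.py b2; python3 -c "
from h import *
goto(.5297,.0005,.542,147.6)"
```

```text
bar 234 ((0.5309896469116211, 0.00043587759137153625), (0.01849239505827427, 0.08269653469324112)) [5.30542534e-01 1.64281476e-04] 147.63430528089816
dog 47 -122.17974228143642 centre [-0.01605529 -0.02551537]
t 7.575 pos [ 0.3792 -0.001   0.5427] q [-0.138 -0.49   1.787 -0.     1.844  0.813] open 0.05615616615245342 f [-0.5  0.6  0.2]
shift [0.1234 0.0861 0.0007] turn [ 3.0000e-04  1.0000e-04 -1.9566e+00]
```

Call:
{"name": "carry_out", "arguments": {
  "targets": [
    {"hand": 60,"x": 0,"y": 0,"z": 0,"ax": 0,"ay": 0,"az": -0.18},
    {"hand": 60,"x": 0,"y": 0,"z": 0,"ax": 0,"ay": 0,"az": -0.36},
    {"hand": 60,"x": 0,"y": 0,"z": 0,"ax": 0,"ay": 0,"az": -0.54},
    {"hand": 60,"x": 0,"y": 0,"z": 0,"ax": 0,"ay": 0,"az": -0.72},
    {"hand": 60,"x": 0.04,"y": 0.03,"z": 0,"ax": 0,"ay": 0,"az": -0.9},
    {"hand": 60,"x": 0.08,"y": 0.056,"z": 0,"ax": 0,"ay": 0,"az": -1.08},
    {"hand": 60,"x": 0.1234,"y": 0.0861,"z": 0,"ax": 0,"ay": 0,"az": -1.26},
    {"hand": 60,"x": 0.1234,"y": 0.0861,"z": 0,"ax": 0,"ay": 0,"az": -1.44}
  ]
}}

```text
t: 8.57
tool_pos: [0.5328, 0.0, 0.5385]
orientation: [-1.617, -2.687, 0.004]
force: [-0.6, 0.3, 0.1]
opening: 0.0557
gripper_force: 0.0
```

Call:
{"name": "carry_out", "arguments": {
  "targets": [
    {"hand": 60,"x": 0,"y": 0,"z": 0,"ax": 0,"ay": 0,"az": -0.18},
    {"hand": 60,"x": 0,"y": 0,"z": 0,"ax": 0,"ay": 0,"az": -0.36},
    {"hand": 60,"x": 0,"y": 0,"z": 0,"ax": 0,"ay": 0,"az": -0.516},
    {"hand": 60,"x": 0,"y": 0,"z": 0,"ax": 0,"ay": 0,"az": -0.516},
    {"hand": 60,"x": 0,"y": 0,"z": 0,"ax": 0,"ay": 0,"az": -0.516}
  ]
}}

```text
t: 9.2
tool_pos: [0.5297, 0.0002, 0.5426]
orientation: [-0.889, -3.013, 0.0]
force: [-1.2, 0.1, 0.0]
opening: 0.0558
gripper_force: 0.0
```

```bash
python3 -c "
from h import *
goto(.5297,.0005,.453,147.6)"
```

```text
t 9.2 pos [5.297e-01 2.000e-04 5.426e-01] q [-0.096 -0.075  1.449 -0.     1.768 -1.093] open 0.05578869675294476 f [-1.2  0.1  0. ]
shift [0.0002 0.0003 0.0896] turn [-0.0001 -0.0001 -0.0083]
```

Call:
{"name": "carry_out", "arguments": {
  "newtons": 20,
  "targets": [
    {"hand": 60,"x": 0,"y": 0,"z": 0.045,"ax": 0,"ay": 0,"az": -0.008},
    {"hand": 60,"x": 0,"y": 0,"z": 0.075,"ax": 0,"ay": 0,"az": -0.008},
    {"hand": 60,"x": 0,"y": 0,"z": 0.0896,"ax": 0,"ay": 0,"az": -0.008},
    {"hand": 60,"x": 0,"y": 0,"z": 0.0896,"ax": 0,"ay": 0,"az": -0.008},
    {"hand": 0,"x": 0,"y": 0,"z": 0.0896,"ax": 0,"ay": 0,"az": -0.008},
    {"hand": 0,"x": 0,"y": 0,"z": 0.0896,"ax": 0,"ay": 0,"az": -0.008},
    {"hand": 0,"x": 0,"y": 0,"z": 0.0896,"ax": 0,"ay": 0,"az": -0.008},
    {"hand": 0,"x": 0,"y": 0,"z": 0.0896,"ax": 0,"ay": 0,"az": -0.008}
  ]
}}

```text
t: 10.2
tool_pos: [0.5298, 0.0002, 0.4534]
orientation: [0.869, 3.019, 0.0]
force: [0.4, 0.2, 0.6]
opening: 0.0202
gripper_force: 0.0
```

Call:
{"name": "carry_out", "arguments": {
  "targets": [
    {"hand": 0,"x": 0,"y": 0,"z": 0,"ax": 0,"ay": 0,"az": 0},
    {"hand": 0,"x": 0,"y": 0,"z": 0,"ax": 0,"ay": 0,"az": 0.1},
    {"hand": 0,"x": 0,"y": 0,"z": 0,"ax": 0,"ay": 0,"az": 0.25},
    {"hand": 0,"x": 0,"y": 0,"z": 0,"ax": 0,"ay": 0,"az": 0.4},
    {"hand": 0,"x": 0,"y": 0,"z": 0,"ax": 0,"ay": 0,"az": 0.55},
    {"hand": 0,"x": 0,"y": 0,"z": 0,"ax": 0,"ay": 0,"az": 0.7},
    {"hand": 0,"x": 0,"y": 0,"z": 0,"ax": 0,"ay": 0,"az": 0.85},
    {"hand": 0,"x": 0,"y": 0,"z": 0,"ax": 0,"ay": 0,"az": 1.0}
  ]
}}

```text
t: 11.2
tool_pos: [0.5296, 0.0, 0.4533]
orientation: [2.215, 2.227, -0.001]
force: [-2.9, -2.2, 2.8]
opening: 0.018
gripper_force: 20.0
```

```bash
python3 -c "
from h import *
goto(.5297,.0005,.453,147.6-150-6)"
```

```text
t 11.2 pos [0.5296 0.     0.4533] q [-9.700e-02 -7.600e-02  1.611e+00 -1.000e-03  1.607e+00 -1.020e-01] open 0.017991483837907284 f [-2.9 -2.2  2.8]
shift [0.0005 0.0001 0.0003] turn [3.0000e-04 6.0000e-04 1.7229e+00]
```

Call:
{"name": "carry_out", "arguments": {
  "targets": [
    {"hand": 0,"x": 0,"y": 0,"z": 0,"ax": 0,"ay": 0,"az": 0.15},
    {"hand": 0,"x": 0,"y": 0,"z": 0,"ax": 0,"ay": 0,"az": 0.3},
    {"hand": 0,"x": 0,"y": 0,"z": 0,"ax": 0,"ay": 0,"az": 0.45},
    {"hand": 0,"x": 0,"y": 0,"z": 0,"ax": 0,"ay": 0,"az": 0.6},
    {"hand": 0,"x": 0,"y": 0,"z": 0,"ax": 0,"ay": 0,"az": 0.75},
    {"hand": 0,"x": 0,"y": 0,"z": 0,"ax": 0,"ay": 0,"az": 0.9},
    {"hand": 0,"x": 0,"y": 0,"z": 0,"ax": 0,"ay": 0,"az": 1.05},
    {"hand": 0,"x": 0,"y": 0,"z": 0,"ax": 0,"ay": 0,"az": 1.2}
  ]
}}

```text
t: 12.2
tool_pos: [0.5294, 0.0001, 0.4533]
orientation: [3.086, 0.588, -0.001]
force: [-4.0, -1.3, 3.3]
opening: 0.0177
gripper_force: 20.0
```

Call:
{"name": "carry_out", "arguments": {
  "targets": [
    {"hand": 0,"x": 0,"y": 0,"z": 0,"ax": 0,"ay": 0,"az": 0.15},
    {"hand": 0,"x": 0,"y": 0,"z": 0,"ax": 0,"ay": 0,"az": 0.3},
    {"hand": 0,"x": 0,"y": 0,"z": 0,"ax": 0,"ay": 0,"az": 0.42},
    {"hand": 0,"x": 0,"y": 0,"z": 0,"ax": 0,"ay": 0,"az": 0.5},
    {"hand": 0,"x": 0,"y": 0,"z": 0,"ax": 0,"ay": 0,"az": 0.52},
    {"hand": 0,"x": 0,"y": 0,"z": 0,"ax": 0,"ay": 0,"az": 0.52}
  ]
}}

```text
t: 12.95
tool_pos: [0.5294, 0.0002, 0.4532]
orientation: [3.134, -0.216, -0.001]
force: [-5.3, -0.4, 4.7]
opening: 0.0182
gripper_force: 20.0
```

```bash
python3 -c "
from h import *
goto(.5297,.0005,.453,147.6-150-6)"
```

```text
t 12.95 pos [5.294e-01 2.000e-04 4.532e-01] q [-0.096 -0.076  1.611 -0.     1.608  1.612] open 0.018192472707486293 f [-5.3 -0.4  4.7]
shift [ 0.0003 -0.0003  0.0002] turn [0.0002 0.0008 0.0091]
```

Call:
{"name": "carry_out", "arguments": {
  "targets": [
    {"hand": 0,"x": 0,"y": 0,"z": 0,"ax": 0,"ay": 0,"az": 0.06},
    {"hand": 0,"x": 0,"y": 0,"z": 0,"ax": 0,"ay": 0,"az": 0.06},
    {"hand": 60,"x": 0,"y": 0,"z": 0,"ax": 0,"ay": 0,"az": 0.01},
    {"hand": 60,"x": 0,"y": 0,"z": 0,"ax": 0,"ay": 0,"az": 0},
    {"hand": 60,"x": 0,"y": 0,"z": 0,"ax": 0,"ay": 0,"az": 0},
    {"hand": 60,"x": 0,"y": 0,"z": 0,"ax": 0,"ay": 0,"az": 0},
    {"hand": 60,"x": 0,"y": 0,"z": -0.04,"ax": 0,"ay": 0,"az": 0},
    {"hand": 60,"x": 0,"y": 0,"z": -0.09,"ax": 0,"ay": 0,"az": 0}
  ]
}}

```text
t: 13.95
tool_pos: [0.5295, 0.0003, 0.5426]
orientation: [-3.134, 0.218, 0.005]
force: [-0.5, -0.2, 0.9]
opening: 0.0558
gripper_force: 0.0
```

Call:
{"name": "carry_out", "arguments": {
  "targets": [
    {"hand": 60,"x": -0.05,"y": 0.008,"z": 0,"ax": 0,"ay": 0,"az": 0},
    {"hand": 60,"x": -0.1,"y": 0.015,"z": 0,"ax": 0,"ay": 0,"az": 0},
    {"hand": 60,"x": -0.148,"y": 0.022,"z": 0,"ax": 0,"ay": 0,"az": 0},
    {"hand": 60,"x": -0.148,"y": 0.022,"z": 0,"ax": 0,"ay": 0,"az": 0},
    {"hand": 60,"x": -0.148,"y": 0.022,"z": 0,"ax": 0,"ay": 0,"az": 0},
    {"hand": 60,"x": -0.148,"y": 0.022,"z": 0,"ax": 0,"ay": 0,"az": 0}
  ]
}}

```text
t: 14.7
tool_pos: [0.3809, -0.0012, 0.5427]
orientation: [-3.134, 0.218, 0.001]
force: [-0.0, 0.3, -0.1]
opening: 0.0556
gripper_force: 0.0
```

```bash
python3 look.py e
```

```text
bar 237 ((0.5307308435440063, -6.623566150665283e-06), (0.08312785625457764, 0.017124658450484276)) [ 5.30664363e-01 -4.14535821e-05] 177.61224636074738
dog 47 86.6448801854741 centre [0.00182934 0.03120416]
```

View pics/ec.png

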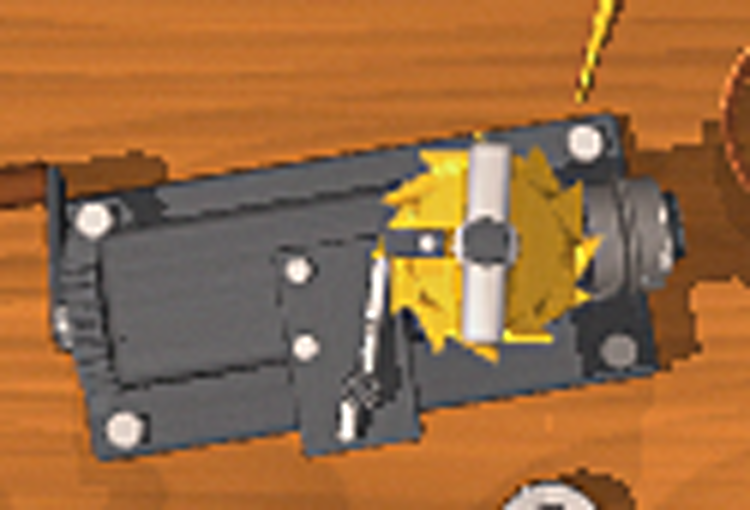

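The picture shows the bar at (487,243), upright in the view. The dog points at the pawl nose, end (385,243) and nose (382,262), which is about 9 mm. The wheel turned exactly 150.0° since the regrip, the hand is clear and the neighbours are untouched.

```bash
python3 -c "
from plant import robot
print(robot.close_job())"
```

```text
the job is handed in; nothing more can be done
None
```

The job is handed in: the wheel rests on the dog's tooth with the pawl dropped in (dog end about 9.4 mm from the nose by camera, 9 mm expected), after one hands-off regrip partway, with the hand clear; I saw no official verdict.

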